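# Seat the blow-off tube in its push-fit collet

### The job

Take the blow-off tube (the taller piece, with the tapered foot) out of its rack, stand it foot down in the push-fit collet on the air block and push it straight down through the stiff seal until you feel it bottom hard, without ramming it. Then let go of it and swing the block's lever right over to turn the air on. Leave the other things on the bench where they are.

Things in the scene. Friction and masses are not known exactly. Their poses are not given: they have to be found in the camera images.
- tube: Blow-off tube: straight round aluminium tube, 16 mm diameter, 150 mm long, about 50 g, standing upright in one of the rack's two holes (either one). Origin: centre of its foot (the lower end), z axis up along the tube. The lowest 6 mm taper down to 11 mm diameter at the foot; the parallel 16 mm part runs from 6 to 132 mm above the foot, then a brass nozzle narrows to 7 mm at the top.
- rack: White plastic rack fixed to the bench, 60 mm (x) by 140 mm (y) by 35 mm high, origin at the centre of its underside. Two blind holes, 17.5 mm diameter and 22 mm deep, at y = -35 and +35 mm; the foot of a piece standing in it is 13 mm above the bench.
- block: Air block fixed to the bench: aluminium bar 75 mm (x) by 210 mm (y) by 30 mm high, origin at the centre of its underside. On it stand the push-fit collet at y = -55 mm and the shut-off lever at y = +60 mm. Pushing the tube into the collet with more than 30 N damages it.
- mouth (a point): Centre of the collet's mouth, 97 mm above the bench. Upright brass socket, 31 mm outside, 17.5 mm bore. From 14 mm below the mouth a sprung seal: 6 to 18 N to get the taper through, then 4 to 9 N of drag. A spring valve (poppet, 0 to 5 mm) adds 2 N over the last 5 mm. The foot bottoms 36 to 76 mm below the mouth: the depth stop's setting varies, is hidden, and is felt as a sharp rise in force.
- lever (a joint): Shut-off lever, in rad: about 0 (shut, leaning to the block's -x side) to 1.0 (fully over to the block's +x side, open). It turns about the block's y axis at 52 mm above the bench, stays where it is left and needs about 1 N at its knob.
- lever_tip (a point): Centre of the lever's round knob, 26 mm diameter, 80 mm from its pivot on a 10 mm steel rod; 122 mm above the bench at both ends of its travel.
- plug: Bystander: aluminium blanking plug in the rack's other hole, 66 mm long, 15 mm shank, 32 mm head on top; origin at its foot.
- jar: Bystander: small clear jar, 48 mm diameter, 55 mm high; origin under its centre.
- glue: Bystander: white bottle, 40 mm diameter, 110 mm high; origin under its centre.
- brush: Bystander: flat brush lying along its own x, 170 mm long, 42 mm wide.
- driver: Bystander: screwdriver lying along its own x, 170 mm long.
- tweezers: Bystander: steel tweezers lying along their own x, 130 mm long.
- shell: Bystander: round lamp housing, 190 mm across, 85 mm high; origin under its centre.
Things that resemble listed ones, but are neither listed nor needed, are in the scene too. Of the things shaped like the tube, the aluminium one is meant.

How it is judged:
By the outcome, as a careful person would: the job done as asked, in the order asked, and still so for the second after the job is handed in, with the robot touching nothing.
It also fails if it takes over 64 s, if anything falls off the work surface, if the arm or the gripper's body presses on something with over 40 N, if the wrist force passes 120 N, or if a joint passes its speed limit or range.

### The arm

A 7-joint arm with a two-finger parallel gripper is mounted at the origin on the work surface. World frame = base frame: x ahead of the robot, y to its left, z up, the work surface at z = 0. Lengths are in m, angles in rad, forces in N, time in s.
With the tool pointing down it reaches from about 0.425 to 0.925 m from the base axis. Payload 6.8 kg.
Tool frame: the origin (TCP) lies midway between the tips of the shut fingers; the grasp point (between the pads) lies 19 mm behind it (grip_point_offset is the distance from the TCP to the grasp point, in m); y points along the fingers, x is the direction in which the jaws open and shut, and the axes are right-handed (so a half turn about y gives the same grasp; the last joint's range is limited). The gripper opens to 85 mm and grips with 20 to 120 N. Pads are 22 mm wide; open, the fingers measure 114 mm over their backs; the gripper's body (76 mm by 85 mm) begins 54 mm behind the grasp point. The pads swing forward as they close: fully open they stand 13 mm farther back than shut.
Start: joints at [-1.292, 0.477, 0.022, 1.555, -0.011, 1.109, -0.083], TCP at [0.255, 0.625, 0.231] pointing down, gripper open.
Joint ranges: [-2.96, 2.96], [-0.34, 2.1], [-1.41, 1.46], [0.24, 2.44], [-1.37, 4.51], [0.17, 1.92], [-2.96, 2.96]. Speed limits (rad/s): [2.39, 2.39, 3.14, 3.14, 3.14, 3.14, 3.14].

### API

Orientations are given as a unit quaternion [w, x, y, z].
In Python, from station import get_obs, read_camera, hand_in, grip_point_offset gives the robot as it stands.
- The arm moves only by the tool play_rows, never from a script. Its argument "increments" is a list of rows, each a list of 2 entries, a list of its own where there are three numbers: the shift along the tool's x, y, z in m, then the turn, a rotation vector about the tool's x, y, z in degrees. In form: [[[tx, ty, tz], [ax, ay, az]], ...]. A call has 1 to 20 rows; each row shifts and turns the commanded pose from where the row before left it, along the tool's axes as they then stand; what a row does not reach is not made up. A row lasts 1/12 s, in which the tool goes at most 41.7 mm and 7.16 degrees, less where a joint would pass 70% of its speed; a pose out of reach is approached as far as the arm can. A call with a gripper value outside its range is refused whole. "gripper" is the finger opening in m, from 0 to 0.0854, set as the call begins (left out, the last holds). The fingers move at their own pace and stop on an object; "grip_force" is the grip in N (left out, the last holds). Time passes only in rows, so rows that do not move let the fingers close. It gives the time, the measured TCP pose, the force and the opening at its end, in the units of the state.
- get_obs(): the state, without advancing time (a new reading comes with each control period).
- read_camera(name): name is "scene" or "top" or "wrist"; returns a dict with "color" (480x640x3 uint8, red, green, blue), "range_z" (480x640 float32, m along the optical axis (not along the pixel's ray), 0 where there is no reading), "intrinsics" (3x3 intrinsics, pixels), "dist_coeffs" ([k1, k2, p1, p2, k3] as OpenCV has them; the pictures are not rectified), "R" (3x3) and "t" (3): a world point X has camera coordinates R X + t; the wrist camera has in their place "hand_eye" (4x4, takes a point from camera to tool coordinates, whose origin is the TCP and whose axes are the tool frame's). Camera axes: x right, y down, z forward; pixel columns grow to the right and rows downward; lengths in m; the calibration is good to about 2 mm. A picture is of the moment at which its call begins: read the wrist's pose just before it.
- hand_in(): hands the job in, once; it reports no verdict.
The state is a dict: "t": time; "q": joint angles; "joint_vel": joint speeds; "joint_torque": joint torques, N m; "eef_pos": TCP position; "tool_rot": TCP orientation; "contact_force": force on the tool from outside, world axes, zero at the start; "torque": the same for the moment, N m; "gripper_width": opening from 0.0 (shut) to 1.0 (fully open).
Only numpy, scipy, OpenCV 4.12 (cv2) and the standard library are available. Lean on these libraries where they do the work, as an engineer would, in place of code of your own. Each camera call takes 0.05 s, during which the arm holds its last target. There are 200 camera calls.

## Working session

There is one attempt and no reset: what is moved stays moved. The work goes in short steps, Python scripts to look and compute and a tool call to move; the robot and the scene stay as the last step left them, time stands still between calls to the robot, and variables do not carry over. Pictures are saved under pics/ and viewed, about 8 in all and at most 12, crops included, and the job is handed in when it is done.

Besides the shell and the picture viewer there is one more tool, called after "Call:" by a JSON object that holds its "api" and its "payload". play_rows: Moves the arm, as the interface text tells. Its arguments: {"type":"object","properties":{"increments":{"type":"array","items":{"type":"array"}},"gripper":{"type":"number"},"grip_force":{"type":"number"}},"required":["increments"]}

```bash
mkdir -p pics; cat > h.py <<'E'
import numpy as np, cv2
from station import *
def cam(n):
    o=get_obs(); c=read_camera(n)
    if n=="wrist":
        w,x,y,z=o["tool_rot"]
        from scipy.spatial.transform import Rotation as Ro
        T=np.eye(4);T[:3,:3]=Ro.from_quat([x,y,z,w]).as_matrix();T[:3,3]=o["eef_pos"]
        M=np.linalg.inv(T@np.array(c["hand_eye"]));c["R"]=M[:3,:3];c["t"]=M[:3,3]
    c["R"]=np.array(c["R"]);c["t"]=np.array(c["t"]);c["K"]=np.array(c["intrinsics"]);c["D"]=np.array(c["dist_coeffs"])
    return c
def ray(c,u,v):
    p=cv2.undistortPoints(np.array([[[u,v]]],float),c["K"],c["D"])[0,0]
    return -c["R"].T@c["t"], c["R"].T@np.array([p[0],p[1],1])
def onz(c,u,v,z):
    o,d=ray(c,u,v); return o+d*(z-o[2])/d[2]
def pt(c,u,v):
    o,d=ray(c,u,v); return o+d*c["range_z"][int(v),int(u)]
def proj(c,X):
    return cv2.projectPoints(np.array(X,float).reshape(-1,3),cv2.Rodrigues(c["R"])[0],c["t"],c["K"],c["D"])[0][:,0]
def save(c,n,crop=None,s=1):
    im=c["color"][:,:,::-1]
    if crop: x0,y0,x1,y1=crop; im=im[y0:y1,x0:x1]
    cv2.imwrite("pics/"+n,cv2.resize(im,None,fx=s,fy=s))
E
python3 - <<'E'
from h import *
o=get_obs();print(o,grip_point_offset)
for n in ("top","scene"):
    c=cam(n);save(c,n+"0.png");np.save(n+".npy",c,allow_pickle=True);print(n,-c["R"].T@c["t"],c["R"][2])
E
```

```text
{'t': 0.0, 'q': array([-1.29210609,  0.47779557,  0.0223617 ,  1.55641895, -0.01151449,
        1.10927819, -0.08309394]), 'joint_vel': array([-3.65567533e-04, -3.55436063e-04, -3.31246862e-05, -8.90912566e-04,
        9.38159536e-04,  4.35076059e-04, -2.50934429e-03]), 'joint_torque': array([-4.34824406e-04, -5.96441281e+01,  1.60762802e+00, -2.81194550e+01,
        1.24472310e-02,  9.34324897e-03, -5.41729168e-07]), 'eef_pos': array([0.25442827, 0.62459983, 0.23034288]), 'tool_rot': array([-0.58638775,  0.5871602 ,  0.39409008, -0.39507635]), 'contact_force': array([ 0.183156  , -0.90425095, -0.89323044]), 'torque': array([-0.0219329 ,  0.02026981,  0.05072709]), 'gripper_width': 1.0017157399214223} 0.0187
top [0.44432354 0.05156587 0.92579065] [ 0.13119926 -0.02352102 -0.99107695]
scene [1.1388679  0.3782138  0.74113223] [-0.62988127 -0.338442   -0.69907553]
```

View pics/top0.png

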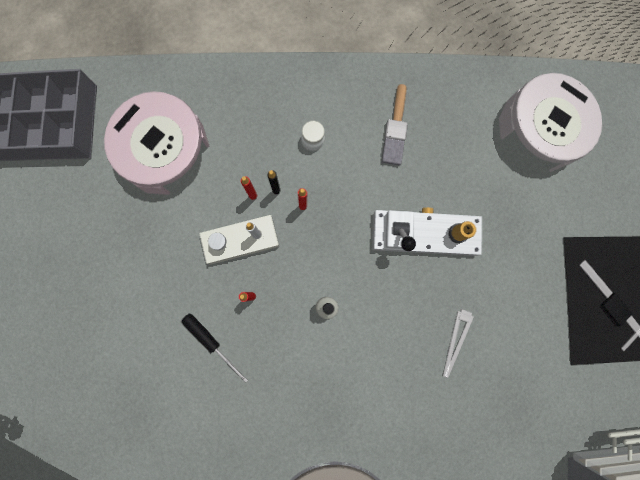

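View pics/scene0.png

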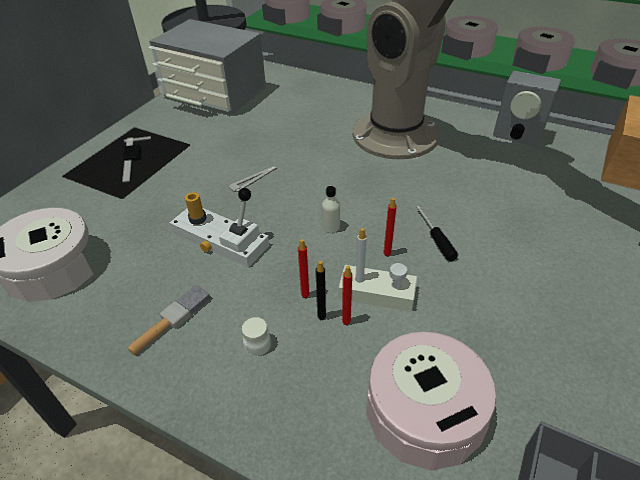

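```bash
python3 - <<'E'
from h import *
t=np.load("top.npy",allow_pickle=True).item();s=np.load("scene.npy",allow_pickle=True).item()
def tri(a,b):
    o1,d1=ray(t,*a);o2,d2=ray(s,*b)
    A=np.stack([d1,-d2],1);k=np.linalg.lstsq(A,o2-o1,rcond=None)[0];p=o1+d1*k[0];q=o2+d2*k[1];return ((p+q)/2).round(4),np.linalg.norm(p-q).round(4)
print("rack c z35",onz(t,239,240,.035))
for u,v in [(200,234),(271,216),(278,248),(207,265)]:print(" corner",onz(t,u,v,.035).round(4))
print("tube tip tri",tri((249,226),(362,230)))
print("plug",tri((217,241),(398,268)), pt(t,217,241))
print("collet",tri((463,231),(194,195)),onz(t,463,230,.097))
print("knob",tri((408,243),(245,194)),onz(t,408,243,.122))
for u,v in [(376,210),(481,217),(481,255),(375,252)]:print(" block",onz(t,u,v,.03).round(4))
for n,u,v in [("r1",244,179),("bk",271,172),("r2",302,189),("r3",242,297)]:print(n,onz(t,u,v,.15).round(4))
# collet orange mask centroid top
for c,box in((t,(445,215,485,248)),):
    x0,y0,x1,y1=box;h=cv2.cvtColor(c["color"],cv2.COLOR_RGB2HSV)[y0:y1,x0:x1]
    m=(h[:,:,1]>120)&(h[:,:,2]>60)
    P=np.array([pt(c,x0+u,y0+v) for v,u in zip(*np.nonzero(m))]);P=P[(P[:,2]>.09)&(P[:,2]<.105)];print("collet depth",len(P),P.min(0),P.max(0),(P.min(0)+P.max(0))/2)
# red/tall things by depth near the rack
D=t["range_z"]
P=np.array([pt(t,u,v) for v in range(160,310) for u in range(195,320)]);Q=P[(P[:,2]>.1)]
m,l=cv2.kmeans(Q[:,:2].astype(np.float32),5,None,(3,100,1e-6),10,cv2.KMEANS_PP_CENTERS)[1:][::-1]
for k in range(5):print(m[k],(l==k).sum(),Q[l[:,0]==k].max(0),Q[l[:,0]==k].min(0))
E
```

```text
rack c z35 [0.54340838 0.17670486 0.035     ]
 corner [0.5554 0.2512 0.035 ]
 corner [0.589  0.1162 0.035 ]
 corner [0.5277 0.1028 0.035 ]
 corner [0.4964 0.2368 0.035 ]
tube tip tri (array([0.5527, 0.1432, 0.1583]), np.float64(0.0001))
plug (array([0.5368, 0.2108, 0.0785]), np.float64(0.001)) [0.53702992 0.21036071 0.07841801]
collet (array([ 0.5506, -0.2338,  0.0998]), np.float64(0.0053)) [ 0.55143421 -0.23241016  0.097     ]
knob (array([ 0.5257, -0.1243,  0.1242]), np.float64(0.0017)) [ 0.52631652 -0.12552252  0.122     ]
 block [ 0.6002 -0.0856  0.03  ]
 block [ 0.5855 -0.2931  0.03  ]
 block [ 0.5109 -0.289   0.03  ]
 block [ 0.519  -0.0815  0.03  ]
r1 [0.6336 0.1535 0.15  ]
bk [0.6453 0.1082 0.15  ]
r2 [0.6157 0.0562 0.15  ]
r3 [0.4373 0.1549 0.15  ]
collet depth 149 [ 0.53876236 -0.25575948  0.09007669] [ 0.56636233 -0.22505644  0.09913401] [ 0.55256235 -0.24040796  0.09460535]
[0.63756377 0.13027407] 218 [0.65366353 0.16120961 0.15165617] [0.62668807 0.10038869 0.10006704]
[0.43797514 0.1536803 ] 96 [0.44543081 0.16264298 0.15163929] [0.43010055 0.14748873 0.1012547 ]
[0.6109602  0.05600463] 96 [0.62196311 0.06346792 0.15187791] [0.60582696 0.04943456 0.10297929]
[0.55259025 0.14170277] 112 [0.5623977  0.15175546 0.1655782 ] [0.54688059 0.13553114 0.10030347]
[0.44432405 0.05156588] 77 [0.44432354 0.05156587 0.92579065] [0.44432354 0.05156587 0.92579065]
```

Call:
{"api": "play_rows", "payload": {"increments": [[[0,0,0],[0,-5.54,0]],[[0,0,0],[0,-5.54,0]],[[0,0,0],[0,-5.54,0]],[[0,0,0],[0,-5.54,0]],[[-0.0301,0,-0.01866],[0,0,0]],[[-0.0301,0,-0.01866],[0,0,0]],[[-0.0301,0,-0.01866],[0,0,0]],[[-0.0301,0,-0.01866],[0,0,0]],[[-0.0301,0,-0.01866],[0,0,0]],[[-0.0301,0,-0.01866],[0,0,0]],[[-0.0301,0,-0.01866],[0,0,0]],[[-0.0301,0,-0.01866],[0,0,0]],[[-0.0301,0,-0.01866],[0,0,0]],[[-0.0301,0,-0.01866],[0,0,0]],[[-0.0301,0,-0.01866],[0,0,0]],[[-0.0301,0,-0.01866],[0,0,0]],[[-0.0301,0,-0.01866],[0,0,0]],[[-0.0301,0,-0.01866],[0,0,0]],[[-0.0301,0,-0.01866],[0,0,0]],[[-0.0301,0,-0.01866],[0,0,0]]], "gripper": 0.085}}

```text
t: 1.77
eef_pos: [0.5536, 0.1418, 0.2311]
tool_rot: [0.5, -0.5, -0.5, 0.5]
contact_force: [0.2, 0.3, 0.6]
gripper_width: 1.0
```

```bash
python3 - <<'E'
from h import *
c=cam("wrist");o=get_obs();print(o["eef_pos"],o["tool_rot"],o["q"]);save(c,"w1.png");np.save("w1.npy",c,allow_pickle=True)
print(-c["R"].T@c["t"],c["R"][2],proj(c,[[.553,.143,.163],[.553,.143,.145],[.553,.143,.035]]))
P=np.array([pt(c,u,v) for v in range(0,480,2) for u in range(0,640,2)])
Q=P[(P[:,2]>.08)&(P[:,2]<.17)&(np.hypot(P[:,0]-.553,P[:,1]-.143)<.03)];print(len(Q),Q.min(0),Q.max(0),Q.mean(0))
E
```

```text
[0.55734027 0.1333869  0.23132986] [-0.50059155  0.5040272   0.4971541  -0.49819924] [-0.4778409   0.30920958  0.16289292  1.81470434 -0.05202292  1.02129934
  1.26613279]
[0.48783127 0.14256351 0.37321444] [ 0.26071061 -0.00142585 -0.96541594] [[321.38385094 251.07949052]
 [321.32171966 241.85855911]
 [321.07765518 205.78690178]]
278 [0.54768283 0.13506212 0.08101166] [0.56178677 0.15071725 0.16375288] [0.55169874 0.14297751 0.13496759]
```

Call:
{"api": "play_rows", "payload": {"increments": [[[0,0,0],[0,0,0]],[[0,0,0],[0,0,0]],[[0,0,0],[0,0,0]]]}}

```text
t: 2.07
eef_pos: [0.5524, 0.1448, 0.231]
tool_rot: [0.5, -0.499, -0.5, 0.5]
contact_force: [0.3, -0.2, -0.7]
gripper_width: 0.996
```

```bash
python3 - <<'E'
from h import *
c=cam("wrist");o=get_obs();print(o["eef_pos"],o["tool_rot"]);save(c,"w2.png")
P=np.array([pt(c,u,v) for v in range(0,480) for u in range(0,640)])
for a,b in((.1,.12),(.12,.145),(.15,.17)):
    Q=P[(P[:,2]>a)&(P[:,2]<b)&(np.hypot(P[:,0]-.553,P[:,1]-.143)<.02)];print(len(Q),Q.min(0),Q.max(0),Q.mean(0))
E
```

```text
[0.55235518 0.14512496 0.23105158] [ 0.49974466 -0.49908763 -0.50051932  0.50064681]
152 [0.54771988 0.13526328 0.10045372] [0.55404493 0.15058983 0.11997374] [0.54937469 0.14309295 0.11058373]
382 [0.5476002  0.13518761 0.12005758] [0.56251858 0.15075366 0.14499727] [0.55103423 0.14302856 0.13693413]
310 [0.55031977 0.13781683 0.15000336] [0.5592909  0.14802984 0.16413242] [0.55406807 0.14301912 0.15851018]
```

View pics/w2.png

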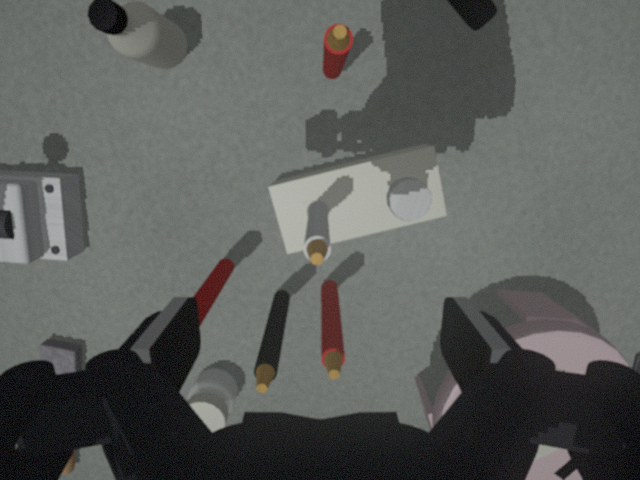

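Call:
{"api": "play_rows", "payload": {"increments": [[[-0.002,0,-0.0026],[0,0,0]],[[0,0.02,0],[0,0,0]],[[0,0.025,0],[0,0,0]],[[0,0.025,0],[0,0,0]],[[0,0.025,0],[0,0,0]],[[0,0.02,0],[0,0,0]],[[0,0.01,0],[0,0,0]],[[0,0,0],[0,0,0]],[[0,0,0],[0,0,0]]]}}

```text
t: 2.87
eef_pos: [0.5558, 0.142, 0.1066]
tool_rot: [0.5, -0.5, -0.5, 0.5]
contact_force: [-0.3, 0.1, 0.5]
gripper_width: 0.998
```

Call:
{"api": "play_rows", "payload": {"increments": [[[0,0,0],[0,0,0]],[[0,0,0],[0,0,0]],[[0,0,0],[0,0,0]],[[0,0,0],[0,0,0]],[[0,0,0],[0,0,0]],[[0,0,0],[0,0,0]],[[0,0,0],[0,0,0]],[[0,0,0],[0,0,0]],[[0,0,0],[0,0,0]],[[0,0,0],[0,0,0]]], "gripper": 0.0, "grip_force": 100}}

```text
t: 3.7
eef_pos: [0.5562, 0.142, 0.1069]
tool_rot: [-0.5, 0.5, 0.5, -0.5]
contact_force: [-1.1, 1.7, 5.0]
gripper_width: 0.161
```

Call:
{"api": "play_rows", "payload": {"increments": [[[0,-0.006,0],[0,0,0]],[[0,-0.01,0],[0,0,0]],[[0,-0.02,0],[0,0,0]],[[0,-0.025,0],[0,0,0]],[[0,-0.025,0],[0,0,0]],[[0,-0.02,0],[0,0,0]],[[0,-0.01,0],[0,0,0]],[[0,-0.004,0],[0,0,0]],[[0,0,0],[0,0,0]],[[0,0,0],[0,0,0]]]}}

```text
t: 4.53
eef_pos: [0.555, 0.1413, 0.2253]
tool_rot: [0.5, -0.5, -0.499, 0.501]
contact_force: [0.1, -0.2, -0.8]
gripper_width: 0.16
```

```bash
python3 - <<'E'
from h import *
o=get_obs();print(o["eef_pos"],o["tool_rot"],o["gripper_width"],o["contact_force"])
c=cam("scene");save(c,"s1.png",(240,60,480,320),2);np.save("s1.npy",c,allow_pickle=True)
E
```

```text
[0.55504388 0.1412647  0.22531131] [ 0.50026104 -0.49976271 -0.49942276  0.50055273] 0.16007245814704135 [ 0.05120591 -0.16028184 -0.81455406]
```

View pics/s1.png

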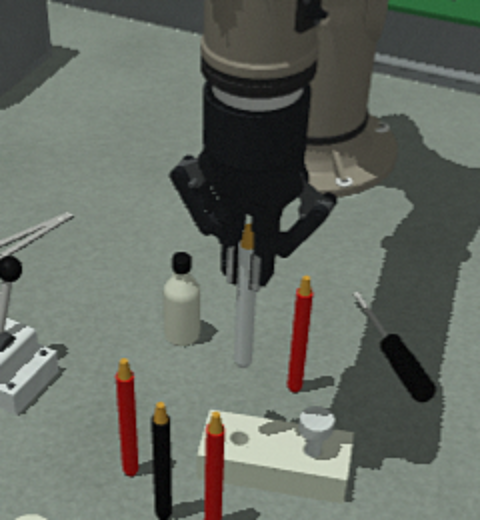

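Call:
{"api": "play_rows", "payload": {"increments": [[[0,-0.0125,0],[0,0,0]],[[-0.01,-0.0125,0],[0,0,0]],[[-0.03,0,0],[0,0,0]],[[-0.035,0,0],[0,0,0]],[[-0.035,0,0],[0,0,0]],[[-0.035,0,0],[0,0,0]],[[-0.035,0,0],[0,0,0]],[[-0.035,0,0],[0,0,0]],[[-0.035,0,0],[0,0,0]],[[-0.035,0,0],[0,0,0]],[[-0.03,0,0],[0,0,0]],[[-0.015,0,0],[0,0,0]],[[-0.006,0,0],[0,0,0]],[[0,0,0],[0,0,0]],[[0,0,0],[0,0,0]],[[0,0,0],[0,0,0]]]}}

```text
t: 5.92
eef_pos: [0.556, -0.1925, 0.2511]
tool_rot: [-0.5, 0.499, 0.501, -0.5]
contact_force: [0.0, 1.8, -1.2]
gripper_width: 0.162
```

```bash
python3 - <<'E'
from h import *
c=cam("wrist");o=get_obs();print(o["eef_pos"],o["tool_rot"],o["q"]);save(c,"w3.png");np.save("w3.npy",c,allow_pickle=True)
e=o["eef_pos"];print("mouth px",proj(c,[.551,-.235,.097]),"foot px",proj(c,[e[0],e[1],e[2]-.093]))
P=np.array([pt(c,u,v) for v in range(0,480) for u in range(0,640)])
Q=P[(P[:,2]>.091)&(P[:,2]<.103)&(np.hypot(P[:,0]-.551,P[:,1]+.235)<.03)];print(len(Q),Q.min(0),Q.max(0))
print("circle",cv2.minEnclosingCircle(Q[:,:2].astype(np.float32)))
for a in (-.09,-.07,-.05,-.03,-.01):
    z=e[2]+a;Q=P[(abs(P[:,2]-z)<.008)&(np.hypot(P[:,0]-e[0],P[:,1]-e[1])<.016)]
    if len(Q):print(a,len(Q),Q.min(0)-e,Q.max(0)-e)
E
```

```text
[ 0.55606846 -0.19247361  0.25113444] [-0.49958134  0.49903054  0.50087038 -0.5005156 ] [-0.02120878  0.32290432  0.31535495  1.76371144 -0.1131769   1.07302772
  1.90666315]
mouth px [[261.68008495 210.62065657]] foot px [[319.22983557 239.72909588]]
938 [ 0.53956149 -0.2578947   0.09102913] [ 0.56944108 -0.22718873  0.09860408]
circle ((0.5543829798698425, -0.2425818294286728), 0.015641968697309494)
-0.09 69 [-0.00825319 -0.00703211 -0.08844869] [-0.00167181  0.008555   -0.08205523]
-0.07 222 [-0.00836768 -0.00706214 -0.07787721] [-0.0017678   0.00849316 -0.06210255]
-0.05 283 [-0.00842746 -0.0072598  -0.05798387] [-0.00160407  0.00835699 -0.04206121]
-0.03 388 [-0.00847798 -0.00727854 -0.0379693 ] [-0.00157637  0.00835455 -0.02200029]
-0.01 508 [-0.00848123 -0.00657256 -0.01798963] [-0.00298263  0.00792408 -0.00201   ]
```

View pics/w3.png

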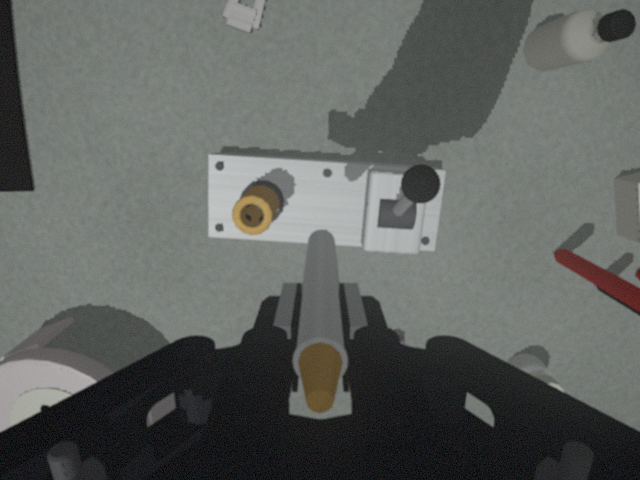

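Call:
{"api": "play_rows", "payload": {"increments": [[[-0.01,0,0.0013],[0,0,0]],[[-0.016,0,0],[0,0,0]],[[-0.016,0,0],[0,0,0]],[[-0.0087,0.005,0],[0,0,0]],[[0,0.015,0],[0,0,0]],[[0,0.015,0],[0,0,0]],[[0,0.005,0],[0,0,0]],[[0,0,0],[0,0,0]],[[0,0,0],[0,0,0]],[[0,0,0],[0,0,0]]]}}

```text
t: 6.8
eef_pos: [0.555, -0.2452, 0.2121]
tool_rot: [-0.5, 0.5, 0.5, -0.5]
contact_force: [-0.2, 0.6, -1.1]
gripper_width: 0.161
```

```bash
python3 - <<'E'
from h import *
c=cam("wrist");o=get_obs();e=o["eef_pos"];print(e,o["tool_rot"],o["contact_force"]);np.save("w4.npy",c,allow_pickle=True)
P=np.array([pt(c,u,v) for v in range(0,480) for u in range(0,640)])
Q=P[(P[:,2]>.089)&(P[:,2]<.101)&(np.hypot(P[:,0]-.5544,P[:,1]+.2426)<.03)];print(len(Q),Q.min(0),Q.max(0),"circle",cv2.minEnclosingCircle(Q[:,:2].astype(np.float32)))
for a in (-.09,-.07,-.03):
    z=e[2]+a;Q=P[(abs(P[:,2]-z)<.008)&(np.hypot(P[:,0]-e[0],P[:,1]-e[1])<.016)]
    if len(Q):print(a,len(Q),Q.min(0),Q.max(0))
s=cam("scene");save(s,"s2.png",(130,130,290,270),4);save(c,"w4.png",(220,140,420,290),3)
im=np.vstack([cv2.resize(cv2.imread("pics/s2.png"),(480,420)),]);im2=cv2.resize(cv2.imread("pics/w4.png"),(320,240))
b=np.zeros((420,800,3),np.uint8);b[:,:480]=im;b[:240,480:]=im2;cv2.imwrite("pics/b.png",b)
E
```

```text
[ 0.55504751 -0.24522974  0.21220195] [-0.49945944  0.50038816  0.50033545 -0.49981636] [ 0.7894238  -0.80040614 -1.28803802]
912 [ 0.5389842 -0.2579372  0.0891463] [ 0.56690528 -0.22791029  0.09819768] circle ((0.5541102886199951, -0.24325034022331238), 0.015660414472222328)
-0.09 66 [ 0.54673374 -0.25226314  0.12379389] [ 0.55334592 -0.23673912  0.13002309]
-0.07 218 [ 0.54676194 -0.25229948  0.13422957] [ 0.55332575 -0.23676339  0.15017827]
-0.03 388 [ 0.5465833  -0.25253072  0.17420284] [ 0.55364711 -0.23684891  0.19018287]
```

View pics/b.png

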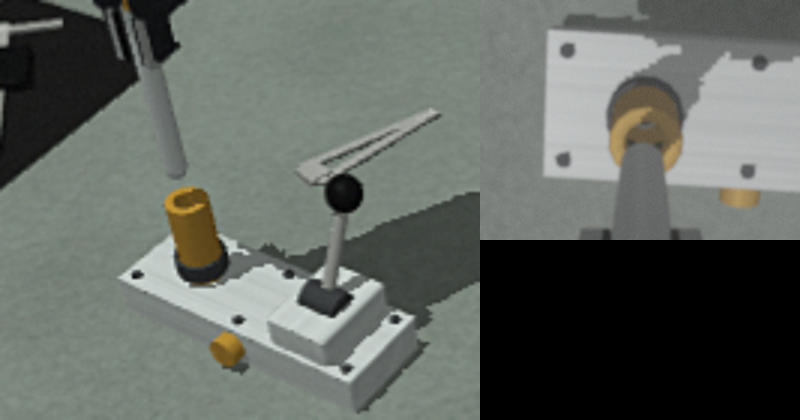

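Call:
{"api": "play_rows", "payload": {"increments": [[[0.0013,0.003,0.0006],[0,0,0]],[[0,0.006,0],[0,0,0]],[[0,0.006,0],[0,0,0]],[[0,0.006,0],[0,0,0]],[[0,0.006,0],[0,0,0]],[[0,0.003,0],[0,0,0]],[[0,0,0],[0,0,0]],[[0,0,0],[0,0,0]]]}}

```text
t: 7.57
eef_pos: [0.5538, -0.2439, 0.181]
tool_rot: [0.5, -0.5, -0.5, 0.5]
contact_force: [-0.1, 0.6, 0.1]
gripper_width: 0.163
```

```bash
cat > st.py <<'E'
from station import *
for i in range(1):
    o=get_obs();print(o["t"],o["eef_pos"].round(4),o["contact_force"].round(1),o["torque"].round(2),o["gripper_width"])
E
python3 st.py
```

```text
7.5667 [ 0.5538 -0.2439  0.181 ] [-0.1  0.6  0.1] [ 0.02 -0.06 -0.03] 0.16257759594233584
```

Call:
{"api": "play_rows", "payload": {"increments": [[[0,0.0015,0],[0,0,0]],[[0,0.0015,0],[0,0,0]],[[0,0.0015,0],[0,0,0]],[[0,0.0015,0],[0,0,0]],[[0,0.001,0],[0,0,0]],[[0,0.001,0],[0,0,0]]]}}

```text
t: 8.07
eef_pos: [0.5538, -0.2438, 0.1732]
tool_rot: [0.5, -0.5, -0.5, 0.5]
contact_force: [0.3, 0.3, 0.5]
gripper_width: 0.161
```

Call:
{"api": "play_rows", "payload": {"increments": [[[0,0.001,0],[0,0,0]],[[0,0.001,0],[0,0,0]],[[0,0.001,0],[0,0,0]]]}}

```text
t: 8.32
eef_pos: [0.5545, -0.2439, 0.1709]
tool_rot: [-0.5, 0.5, 0.5, -0.5]
contact_force: [-0.2, 0.1, 5.8]
gripper_width: 0.165
```

Call:
{"api": "play_rows", "payload": {"increments": [[[0,0.001,0],[0,0,0]],[[0,0.001,0],[0,0,0]],[[0,0.001,0],[0,0,0]]]}}

```text
t: 8.57
eef_pos: [0.5547, -0.2442, 0.1684]
tool_rot: [-0.499, 0.501, 0.5, -0.5]
contact_force: [-0.3, 0.4, 7.9]
gripper_width: 0.164
```

Call:
{"api": "play_rows", "payload": {"increments": [[[0,0.0012,0],[0,0,0]],[[0,0.0012,0],[0,0,0]],[[0,0.0012,0],[0,0,0]]]}}

```text
t: 8.82
eef_pos: [0.5545, -0.2442, 0.1645]
tool_rot: [-0.499, 0.501, 0.5, -0.5]
contact_force: [0.8, 0.1, 4.9]
gripper_width: 0.162
```

Call:
{"api": "play_rows", "payload": {"increments": [[[0,0.0012,0],[0,0,0]],[[0,0.0012,0],[0,0,0]],[[0,0.0012,0],[0,0,0]]]}}

```text
t: 9.07
eef_pos: [0.5541, -0.244, 0.1602]
tool_rot: [-0.5, 0.5, 0.5, -0.5]
contact_force: [-0.5, 0.7, 4.9]
gripper_width: 0.161
```

Call:
{"api": "play_rows", "payload": {"increments": [[[0,0.0012,0],[0,0,0]],[[0,0.0012,0],[0,0,0]],[[0,0.0012,0],[0,0,0]]]}}

```text
t: 9.32
eef_pos: [0.5539, -0.2439, 0.1564]
tool_rot: [-0.5, 0.5, 0.5, -0.5]
contact_force: [0.7, -0.8, 3.9]
gripper_width: 0.162
```

Call:
{"api": "play_rows", "payload": {"increments": [[[0,0.0008,0],[0,0,0]],[[0,0.0008,0],[0,0,0]],[[0,0.0008,0],[0,0,0]],[[0,0.0006,0],[0,0,0]]]}}

```text
t: 9.65
eef_pos: [0.5538, -0.2438, 0.1534]
tool_rot: [0.5, -0.5, -0.5, 0.5]
contact_force: [0.2, -0.1, 4.3]
gripper_width: 0.163
```

Call:
{"api": "play_rows", "payload": {"increments": [[[0,0.0008,0],[0,0,0]],[[0,0.0008,0],[0,0,0]],[[0,0.0008,0],[0,0,0]],[[0,0.0006,0],[0,0,0]]]}}

```text
t: 9.98
eef_pos: [0.5538, -0.2439, 0.1504]
tool_rot: [0.5, -0.5, -0.5, 0.5]
contact_force: [0.6, -0.6, 5.3]
gripper_width: 0.163
```

Call:
{"api": "play_rows", "payload": {"increments": [[[0,0.0008,0],[0,0,0]],[[0,0.0008,0],[0,0,0]],[[0,0.0008,0],[0,0,0]],[[0,0.0006,0],[0,0,0]]]}}

```text
t: 10.32
eef_pos: [0.5538, -0.2439, 0.1474]
tool_rot: [0.5, -0.5, -0.5, 0.5]
contact_force: [1.2, 0.5, 4.1]
gripper_width: 0.162
```

Call:
{"api": "play_rows", "payload": {"increments": [[[0,0.0008,0],[0,0,0]],[[0,0.0008,0],[0,0,0]],[[0,0.0008,0],[0,0,0]],[[0,0.0006,0],[0,0,0]]]}}

```text
t: 10.65
eef_pos: [0.5538, -0.2439, 0.1444]
tool_rot: [0.5, -0.5, -0.5, 0.5]
contact_force: [0.5, 0.1, 2.1]
gripper_width: 0.159
```

Call:
{"api": "play_rows", "payload": {"increments": [[[0,0.0008,0],[0,0,0]],[[0,0.0008,0],[0,0,0]],[[0,0.0008,0],[0,0,0]],[[0,0.0006,0],[0,0,0]]]}}

```text
t: 10.98
eef_pos: [0.5538, -0.2439, 0.1414]
tool_rot: [0.5, -0.5, -0.5, 0.5]
contact_force: [-0.2, -0.0, 4.1]
gripper_width: 0.159
```

Call:
{"api": "play_rows", "payload": {"increments": [[[0,0.0008,0],[0,0,0]],[[0,0.0008,0],[0,0,0]],[[0,0.0008,0],[0,0,0]],[[0,0.0006,0],[0,0,0]]]}}

```text
t: 11.32
eef_pos: [0.5539, -0.2438, 0.1384]
tool_rot: [0.5, -0.5, -0.5, 0.5]
contact_force: [0.3, -0.3, 4.8]
gripper_width: 0.161
```

Call:
{"api": "play_rows", "payload": {"increments": [[[0,0.0008,0],[0,0,0]],[[0,0.0008,0],[0,0,0]],[[0,0.0008,0],[0,0,0]],[[0,0.0006,0],[0,0,0]]]}}

```text
t: 11.65
eef_pos: [0.5538, -0.2438, 0.1354]
tool_rot: [0.5, -0.5, -0.5, 0.5]
contact_force: [0.7, 0.1, 4.0]
gripper_width: 0.164
```

Call:
{"api": "play_rows", "payload": {"increments": [[[0,0.0008,0],[0,0,0]],[[0,0.0008,0],[0,0,0]],[[0,0.0008,0],[0,0,0]],[[0,0.0006,0],[0,0,0]]]}}

```text
t: 11.98
eef_pos: [0.5538, -0.2439, 0.1324]
tool_rot: [0.5, -0.5, -0.5, 0.5]
contact_force: [0.8, 0.2, 4.5]
gripper_width: 0.161
```

Call:
{"api": "play_rows", "payload": {"increments": [[[0,0.0008,0],[0,0,0]],[[0,0.0008,0],[0,0,0]],[[0,0.0008,0],[0,0,0]],[[0,0.0006,0],[0,0,0]]]}}

```text
t: 12.32
eef_pos: [0.5538, -0.2438, 0.1294]
tool_rot: [0.5, -0.5, -0.5, 0.5]
contact_force: [0.6, 0.2, 4.5]
gripper_width: 0.162
```

Call:
{"api": "play_rows", "payload": {"increments": [[[0,0.0008,0],[0,0,0]],[[0,0.0008,0],[0,0,0]],[[0,0.0008,0],[0,0,0]],[[0,0.0006,0],[0,0,0]]]}}

```text
t: 12.65
eef_pos: [0.5538, -0.2439, 0.1264]
tool_rot: [0.5, -0.5, -0.5, 0.5]
contact_force: [0.1, 0.9, 4.1]
gripper_width: 0.162
```

Call:
{"api": "play_rows", "payload": {"increments": [[[0,0.0008,0],[0,0,0]],[[0,0.0008,0],[0,0,0]],[[0,0.0008,0],[0,0,0]],[[0,0.0006,0],[0,0,0]]]}}

```text
t: 12.98
eef_pos: [0.5539, -0.2439, 0.1235]
tool_rot: [-0.5, 0.5, 0.5, -0.5]
contact_force: [-0.7, -0.1, 5.2]
gripper_width: 0.161
```

```bash
python3 st.py; python3 - <<'E'
from h import *
c=cam("scene");save(c,"s3.png",(130,70,290,270),3)
E
```

```text
12.9833 [ 0.5539 -0.2439  0.1235] [-0.7 -0.1  5.2] [ 0.11 -0.14 -0.05] 0.1609933071625968
```

View pics/s3.png

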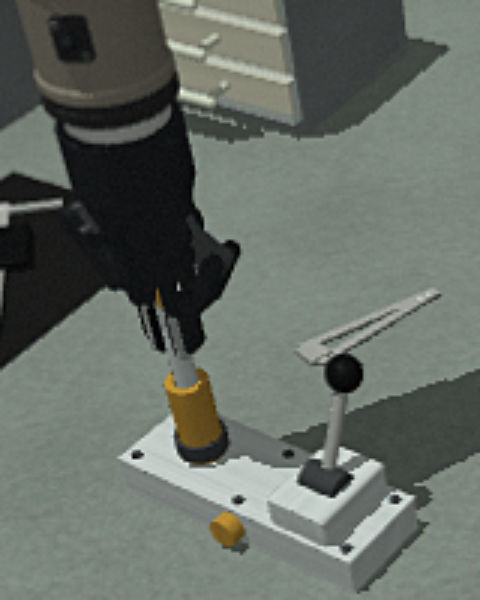

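The tube is in the collet with the fingers clear of the mouth; force rose slightly to 5 N, so the poppet may be starting.

Call:
{"api": "play_rows", "payload": {"increments": [[[0,0.0008,0],[0,0,0]],[[0,0.0006,0],[0,0,0]],[[0,0.0006,0],[0,0,0]]]}}

```text
t: 13.28
eef_pos: [0.5539, -0.2439, 0.1216]
tool_rot: [-0.5, 0.5, 0.5, -0.5]
contact_force: [0.5, -0.3, 5.4]
gripper_width: 0.162
```

Call:
{"api": "play_rows", "payload": {"increments": [[[0,0.0008,0],[0,0,0]],[[0,0.0006,0],[0,0,0]],[[0,0.0006,0],[0,0,0]]]}}

```text
t: 13.53
eef_pos: [0.5539, -0.2439, 0.1196]
tool_rot: [-0.5, 0.5, 0.5, -0.5]
contact_force: [0.4, 0.4, 6.5]
gripper_width: 0.159
```

Call:
{"api": "play_rows", "payload": {"increments": [[[0,0.0006,0],[0,0,0]],[[0,0.0006,0],[0,0,0]],[[0,0.0004,0],[0,0,0]]]}}

```text
t: 13.78
eef_pos: [0.5543, -0.244, 0.1191]
tool_rot: [-0.5, 0.5, 0.5, -0.5]
contact_force: [-1.5, 1.1, 15.9]
gripper_width: 0.161
```

Call:
{"api": "play_rows", "payload": {"increments": [[[0,0.0004,0],[0,0,0]],[[0,0,0],[0,0,0]]]}}

```text
t: 13.95
eef_pos: [0.5544, -0.244, 0.119]
tool_rot: [-0.5, 0.5, 0.5, -0.5]
contact_force: [-2.9, 1.7, 16.3]
gripper_width: 0.161
```

Call:
{"api": "play_rows", "payload": {"increments": [[[0,-0.0006,0],[0,0,0]],[[0,0,0],[0,0,0]]]}}

```text
t: 14.12
eef_pos: [0.5542, -0.244, 0.1192]
tool_rot: [-0.5, 0.5, 0.5, -0.5]
contact_force: [-1.2, 1.5, 11.8]
gripper_width: 0.161
```

Call:
{"api": "play_rows", "payload": {"increments": [[[0,0,0],[0,0,0]],[[0,0,0],[0,0,0]],[[0,0,0],[0,0,0]],[[0,0,0],[0,0,0]],[[0,0,0],[0,0,0]],[[0,0,0],[0,0,0]],[[0,0,0],[0,0,0]],[[0,0,0],[0,0,0]]], "gripper": 0.06, "grip_force": 40}}

```text
t: 14.78
eef_pos: [0.5538, -0.2439, 0.118]
tool_rot: [0.5, -0.5, -0.5, 0.5]
contact_force: [0.4, -0.3, -0.4]
gripper_width: 0.706
```

Call:
{"api": "play_rows", "payload": {"increments": [[[0,-0.01,0],[0,0,0]],[[0,-0.02,0],[0,0,0]],[[0,-0.03,0],[0,0,0]],[[0,-0.03,0],[0,0,0]],[[0,-0.02,0],[0,0,0]],[[0,-0.005,0],[0,0,0]],[[0,0,0],[0,0,0]],[[0,0,0],[0,0,0]]]}}

```text
t: 15.45
eef_pos: [0.5535, -0.2436, 0.2328]
tool_rot: [0.5, -0.5, -0.5, 0.5]
contact_force: [0.3, -0.4, -0.8]
gripper_width: 0.702
```

```bash
python3 st.py; python3 - <<'E'
from h import *
c=cam("wrist");save(c,"w5.png")
P=np.array([pt(c,u,v) for v in range(0,480) for u in range(0,640)])
Q=P[(P[:,2]>.11)&(P[:,2]<.2)&(np.hypot(P[:,0]-.5541,P[:,1]+.2435)<.02)];print("tube",len(Q),Q.min(0),Q.max(0))
Q=P[(P[:,2]>.11)&(P[:,2]<.15)&(np.hypot(P[:,0]-.526,P[:,1]+.125)<.03)];print("knob",len(Q),Q.min(0),Q.max(0))
A=np.c_[2*Q,np.ones(len(Q))];s=np.linalg.lstsq(A,(Q**2).sum(1),rcond=None)[0];print("sphere",s[:3],np.sqrt(s[3]+s[:3]@s[:3]))
Q=P[(P[:,2]>.026)&(P[:,2]<.034)&(abs(P[:,0]-.552)<.06)&(abs(P[:,1]+.187)<.13)];print("block",cv2.minAreaRect(Q[:,:2].astype(np.float32)))
E
```

```text
15.45 [ 0.5535 -0.2436  0.2328] [ 0.3 -0.4 -0.8] [0.01 0.03 0.03] 0.701529811302845
tube 1111 [ 0.54583807 -0.25172848  0.11024754] [ 0.56061039 -0.23595872  0.17684912]
knob 1415 [ 0.51444705 -0.13900965  0.11800551] [ 0.53933451 -0.11462357  0.13761743]
sphere [ 0.52713595 -0.12600456  0.12380852] 0.012499734700179031
block ((0.5636277198791504, -0.18781572580337524), (0.21067433059215546, 0.08584139496088028), 86.48058319091797)
```

View pics/w5.png

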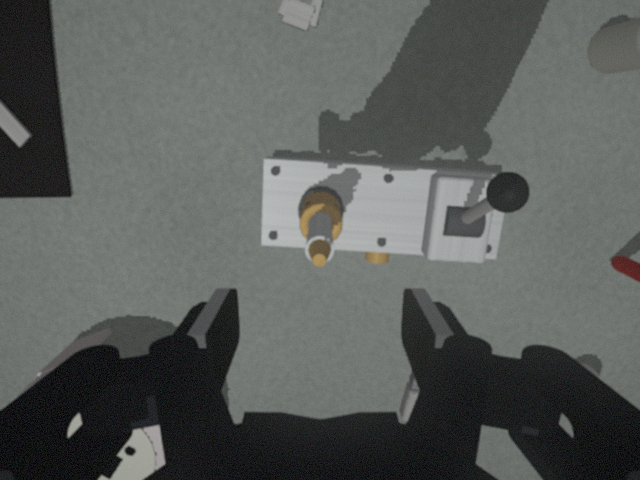

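Call:
{"api": "play_rows", "payload": {"increments": [[[0,0,0.015],[0,0,0]],[[0.01,0,0.02],[0,0,0]],[[0.025,0,0.02],[0,0,0]],[[0.03,0,0.01],[0,0,0]],[[0.03,0,0.0005],[0,0,0]],[[0.016,0,0],[0,0,0]],[[0.0046,0,0],[0,0,0]],[[0,0,0],[0,0,0]],[[0,0,0],[0,0,0]],[[0,0,0],[0,0,0]]], "gripper": 0.0}}

```text
t: 16.33
eef_pos: [0.4881, -0.1298, 0.2326]
tool_rot: [0.501, -0.5, -0.499, 0.5]
contact_force: [-0.7, -0.7, 0.4]
gripper_width: 0.002
```

Call:
{"api": "play_rows", "payload": {"increments": [[[0,0.01,0],[0,0,0]],[[0,0.025,0],[0,0,0]],[[0,0.03,0],[0,0,0]],[[0,0.03,0],[0,0,0]],[[0,0.02,0],[0,0,0]],[[0,0.01,0],[0,0,0]],[[0,0,0],[0,0,0]],[[0,0,0],[0,0,0]]]}}

```text
t: 17.0
eef_pos: [0.4883, -0.129, 0.108]
tool_rot: [0.5, -0.5, -0.499, 0.5]
contact_force: [-0.2, 0.6, -0.3]
gripper_width: -0.0
```

Call:
{"api": "play_rows", "payload": {"increments": [[[0,0,-0.005],[0,0,0]],[[0,0,-0.005],[0,0,0]],[[0,0,-0.005],[0,0,0]],[[0,0,-0.005],[0,0,0]],[[0,0,-0.006],[0,0,0]],[[-0.0005,0,-0.006],[0,0,0]],[[-0.0005,0,-0.006],[0,0,0]],[[-0.0005,0,-0.006],[0,0,0]],[[-0.0005,0,-0.006],[0,0,0]],[[-0.0005,0,-0.006],[0,0,0]],[[-0.0005,0,-0.006],[0,0,0]],[[-0.0005,0,-0.006],[0,0,0]],[[-0.0005,0,-0.004],[0,0,0]],[[0,0,-0.004],[0,0,0]],[[0,0,0],[0,0,0]]]}}

```text
t: 18.25
eef_pos: [0.5652, -0.1323, 0.108]
tool_rot: [-0.5, 0.5, 0.5, -0.5]
contact_force: [0.1, -0.3, 0.3]
gripper_width: -0.005
```

Call:
{"api": "play_rows", "payload": {"increments": [[[0,0,-0.002],[0,0,0]],[[0,0,-0.002],[0,0,0]],[[0,0,-0.002],[0,0,0]],[[0,0,0],[0,0,0]]]}}

```text
t: 18.58
eef_pos: [0.5706, -0.1323, 0.1081]
tool_rot: [-0.5, 0.5, 0.5, -0.5]
contact_force: [-0.8, -0.5, -0.6]
gripper_width: -0.001
```

```bash
python3 st.py; python3 - <<'E'
from h import *
c=cam("scene");save(c,"s4.png",(130,70,290,270),3)
E
```

```text
18.5833 [ 0.5706 -0.1323  0.1081] [-0.8 -0.5 -0.6] [-0.01  0.09  0.04] -0.0007751920046371051
```

View pics/s4.png

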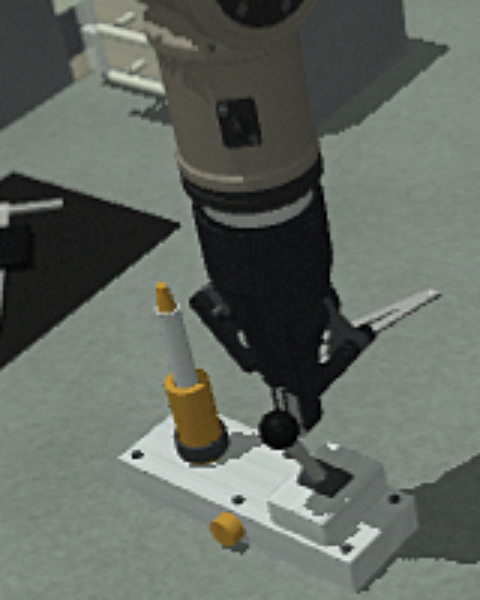

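The lever is following: the knob is at (279,430) in the crop, leaning to +x, and the tube still stands in the collet. I'll push on until the end stop is felt.

Call:
{"api": "play_rows", "payload": {"increments": [[[0,0,-0.002],[0,0,0]],[[0,0,-0.002],[0,0,0]],[[0,0,0],[0,0,0]]]}}

```text
t: 18.88
eef_pos: [0.5747, -0.1322, 0.1081]
tool_rot: [-0.5, 0.5, 0.5, -0.5]
contact_force: [-0.4, -0.2, -0.5]
gripper_width: -0.0
```

Call:
{"api": "play_rows", "payload": {"increments": [[[0,0,-0.002],[0,0,0]],[[0,0,-0.001],[0,0,0]],[[0,0,0],[0,0,0]]]}}

```text
t: 19.13
eef_pos: [0.5766, -0.1323, 0.1079]
tool_rot: [0.501, -0.5, -0.5, 0.5]
contact_force: [-3.3, -0.2, 1.4]
gripper_width: -0.001
```

Call:
{"api": "play_rows", "payload": {"increments": [[[0,0,-0.001],[0,0,0]],[[0,0,0],[0,0,0]],[[0,0,0],[0,0,0]]]}}

```text
t: 19.38
eef_pos: [0.5767, -0.1323, 0.1078]
tool_rot: [0.501, -0.499, -0.499, 0.501]
contact_force: [-7.0, -0.4, 2.7]
gripper_width: -0.001
```

Call:
{"api": "play_rows", "payload": {"increments": [[[0,0,0.006],[0,0,0]],[[0,0,0.015],[0,0,0]],[[0,0,0.02],[0,0,0]],[[0,0,0.02],[0,0,0]],[[0,0,0.02],[0,0,0]],[[0,-0.02,0.01],[0,0,0]],[[0,-0.03,0],[0,0,0]],[[0,-0.03,0],[0,0,0]],[[0,-0.03,0],[0,0,0]],[[0,-0.01,0],[0,0,0]],[[0,0,0],[0,0,0]],[[0,0,0],[0,0,0]],[[0,0,0],[0,0,0]]]}}

```text
t: 20.47
eef_pos: [0.4867, -0.132, 0.2268]
tool_rot: [0.5, -0.499, -0.5, 0.5]
contact_force: [-0.3, -0.1, -0.4]
gripper_width: 0.001
```

```bash
python3 st.py; python3 - <<'E'
from h import *
c=cam("wrist")
P=np.array([pt(c,u,v) for v in range(0,480) for u in range(0,640)])
Q=P[(P[:,2]>.11)&(P[:,2]<.2)&(np.hypot(P[:,0]-.5541,P[:,1]+.2435)<.02)]
if len(Q):print("tube",len(Q),Q.min(0),Q.max(0))
Q=P[(P[:,2]>.114)&(P[:,2]<.15)&(np.hypot(P[:,0]-.602,P[:,1]+.131)<.04)];print("knob",len(Q),Q.min(0),Q.max(0))
A=np.c_[2*Q,np.ones(len(Q))];s=np.linalg.lstsq(A,(Q**2).sum(1),rcond=None)[0];print("sphere",s[:3],np.sqrt(s[3]+s[:3]@s[:3]))
save(cam("scene"),"s5.png")
E
```

```text
20.4667 [ 0.4867 -0.132   0.2268] [-0.3 -0.1 -0.4] [ 0.03  0.01 -0.01] 0.0007497653166035936
tube 1753 [ 0.54527087 -0.25163927  0.11006555] [ 0.56175007 -0.23494276  0.17644645]
knob 213 [ 0.59377199 -0.1357346   0.12993929] [ 0.61026557 -0.12748547  0.13563187]
sphere [ 0.60082072 -0.13066048  0.12602765] 0.008985475563716592
```

View pics/s5.png

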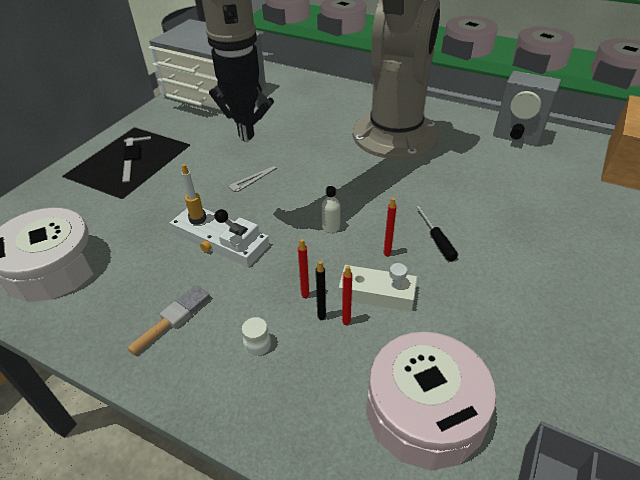

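Knob at x≈0.601–0.604, z ≈0.123, the predicted end; tube top unchanged at 0.176; bystanders are where they were; the robot touches nothing.

```bash
python3 -c "from station import *; print(hand_in())"
```

```text
the job is handed in; nothing more can be done
None
```

The tube is in the collet and bottomed, the lever is fully over, and I handed the job in at about 20.5 s of the 64 s.

- **Tube:** The seal gave about 8 N, then 2 to 5 N of drag. The hard stop came about 72 mm below the mouth as a jump from 6.5 N to 16 N. The highest push I read was 16.3 N, against the 30 N limit. Force was only read at the end of each move, so short peaks in between would not show.
- **Lever:** I pushed the knob with closed fingers until the end stop was felt, at 7 N. The knob moved from x ≈ 0.527 to about 0.601 m, where the block's geometry puts the open end.
- **Last checks:** The tube was upright with its top at 0.176 m, the same as just after release. The bystanders looked unmoved in the scene picture. The robot was clear of everything, with force readings near zero.
- **Check that disagreed:** The last sphere fit of the knob came out at 9 mm radius instead of 13 mm, because only its top was in view. I therefore took the open position from the knob's x extent (0.594 to 0.610 m) and the felt stop.

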